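Square up the jar row with a straightedge

TASK

Pick up the aluminium straightedge by its orange grip and, with its upright pushing fence and never with the fingers, push the ragged row of four glass jars together back against the yellow stop strip, until every jar stands snug against it and a light but definite push on the whole row (about 12 newtons at the hand; they are glass, so never more than 12 onto the strip itself) has been held for a good half second. Then draw the straightedge straight back about a hand's width from the jars, lay it flat on the shelf and let go. Leave the jars upright and the tyre lever, valve wrench and roller where they are.

Things in the scene. Friction and masses are not known exactly. Their poses are not given: they have to be found in the camera images.
- stop: Yellow painted angle strip fixed to the shelf, does not yield: 340 mm long along its y, 25 mm high, 34 mm deep. Origin on the shelf at the middle of the bottom of its upright front face. Its x axis points level from the jars into the face (away from the robot); y runs along the strip; z up. The jars start on its -x side. Of a push by the straightedge, 1 to 4 N plus about a third of the rest is lost to friction under the jars before it reaches the strip.
- rule_grip (a point): Orange grip bar of the aluminium straightedge (0.32 kg in all), lying flat. The point is in the bar's middle at a good grasp height, 42 mm above the rule's underside. Bar: 18 mm thick along x, 120 mm long along y, its top 14 mm above and its foot 38 mm below the point. x: pushing direction, y: along the rule, z: up. The front face of the pushing fence is 50 to 80 mm ahead (+x).
- jar1_mid (a point): Glass jar with red lid, first in the row counted along the stop's +y: 42 mm diameter, 50 mm high, about 0.06 to 0.14 kg (the whole row slides freely at 1 to 4 N); the point is on its axis, 25 mm above its foot; z up. A jar that touches the stop has its axis 21 mm in front of the face.
- jar2_mid (a point): Glass jar with red lid, second in the row counted along the stop's +y: 42 mm diameter, 50 mm high, about 0.06 to 0.14 kg (the whole row slides freely at 1 to 4 N); the point is on its axis, 25 mm above its foot; z up. A jar that touches the stop has its axis 21 mm in front of the face.
- jar3_mid (a point): Glass jar with red lid, third in the row counted along the stop's +y: 42 mm diameter, 50 mm high, about 0.06 to 0.14 kg (the whole row slides freely at 1 to 4 N); the point is on its axis, 25 mm above its foot; z up. A jar that touches the stop has its axis 21 mm in front of the face.
- jar4_mid (a point): Glass jar with red lid, fourth in the row counted along the stop's +y: 42 mm diameter, 50 mm high, about 0.06 to 0.14 kg (the whole row slides freely at 1 to 4 N); the point is on its axis, 25 mm above its foot; z up. A jar that touches the stop has its axis 21 mm in front of the face.
- rule: The same straightedge; origin on its underside, straight below the grip point. Base plate 300 mm long (y), 4 mm thick, from 15 mm behind to 47 mm ahead. Upright pushing fence along its front: 300 mm long, 28 mm high, 4 mm thick, straight, parallel to y; it is adjustable and clamped so that its front face is anywhere from 50 to 80 mm ahead: not measured, differs each time.
- tire_lever: Bystander: orange plastic tyre lever, 142 x 18 x 9 mm, loose, lying along its x; origin under its middle.
- valve_wrench: Bystander: chrome valve wrench, 121 x 50 x 18 mm, loose, lying along its x; origin under its middle.
- roller: Bystander: black rubber roller tool, 145 x 36 x 32 mm, loose, lying along its x; origin under its middle.
Mind the look-alikes: they are no part of the job. What is shaped like the part that bears jar4_mid but green or turquoise is not meant.

How it is judged:
By the outcome, as a careful person would: the job done as asked, in the order asked, and still so for the second after the job is handed in, with the robot touching nothing.
It also fails if it takes over 67 s, if anything falls off the work surface, if the arm or the gripper's body presses on something with over 40 N, if the wrist force passes 120 N, or if a joint passes its speed limit or range.

ROBOT

A 7-joint arm with a two-finger parallel gripper is mounted at the origin on the work surface. World frame = base frame: x ahead of the robot, y to its left, z up, the work surface at z = 0. Lengths are in m, angles in rad, forces in N, time in s.
With the tool pointing down it reaches from about 0.4 to 0.9 m from the base axis. Payload 5.6 kg.
Tool frame: the origin (TCP) lies on the centre line of the jaws, within the pads' length; the fingertips stand 11 mm ahead of it and the grasp point (between the pads) lies 8 mm behind it; z points along the fingers, y is the direction in which the jaws open and shut (so a half turn about z gives the same grasp; the last joint's range is limited). The gripper opens to 92 mm and grips with 3 to 60 N. Pads are 20 mm wide; open, the fingers measure 128 mm over their backs; the gripper's body (75 mm by 189 mm) begins 69 mm behind the grasp point.
Start: joints at [1.14, 0.468, -0.012, 1.603, 0.006, 1.071, -0.056], TCP at [0.246, -0.602, 0.205] pointing down, gripper open.
Joint ranges: [-2.53, 2.53], [-0.31, 2.02], [-1.57, 1.55], [0.28, 2.44], [-1.29, 4.43], [0.15, 1.84], [-2.92, 2.92]. Speed limits (rad/s): [2.57, 2.57, 3.14, 3.14, 3.14, 3.14, 3.14].

INTERFACE

Orientations are given as a unit quaternion [x, y, z, w].
In Python, from workcell import env, cams gives the robot as it stands.
- The arm moves only by the tool servo_tool, never from a script. Its argument "increments" is text: rows parted by semicolons, each of 6 numbers parted by spaces: the shift along the tool's x, y, z in cm, then the turn, a rotation vector about the tool's x, y, z in rad. A call has 1 to 20 rows; each row is the pose to reach, as a shift and turn from the pose measured when the call began, along the tool's axes at that moment; what a row does not reach only later rows make up. A row lasts 1/10 s, in which the tool goes at most 50 mm and 8.59 degrees, less where a joint would pass 70% of its speed; a pose out of reach is approached as far as the arm can. A call with a gripper value outside its range is refused whole. "hand" is the finger opening in cm, from 0 to 9.19, set as the call begins (left out, the last holds). The fingers move at their own pace and stop on an object; "force" is the grip in N (left out, the last holds). Time passes only in rows, so rows that repeat a pose let the fingers close. It gives the time, the measured TCP pose, the force and the opening at its end, in the units of the state.
- env.state(): the state, without advancing time (a new reading comes with each control period).
- cams.capture(name): name is "scene" or "top"; returns a dict with "img" (480x640x3 uint8, blue, green, red), "intrinsics" (3x3 intrinsics, pixels), "k1" (the pictures are not rectified: a ray, as slopes to the right and down, at radius r is drawn at 1 + k1 r^2 times it, then the intrinsics apply), "eye" and "orientation" of the camera in the world. Camera axes: x right, y up, looking along -z (the intrinsics and any distortion apply to the point x, -y, -z); pixel columns grow to the right and rows downward; lengths in m; the calibration is good to about 2 mm. A picture is of the moment at which its call begins. There is no depth.
- env.sign_off(): hands the job in, once; it reports no verdict.
The state is a dict: "time_s": time; "joints": joint angles; "qvel": joint speeds; "joint_efforts": joint torques, N m; "ee_pos": TCP position; "eef_rot": TCP orientation; "force": force on the tool from outside, world axes, zero at the start; "ft_torque": the same for the moment, N m; "opening": finger opening in m.
Only numpy, scipy, OpenCV 4.12 (cv2) and the standard library are available. Lean on these libraries where they do the work, as an engineer would, in place of code of your own. Each camera call takes 0.05 s, during which the arm holds its last target.

## Working session

There is one attempt and no reset: what is moved stays moved. The work goes in short steps, Python scripts to look and compute and a tool call to move; the robot and the scene stay as the last step left them, time stands still between calls to the robot, and variables do not carry over. Pictures are saved under pics/ and viewed, and the job is handed in when it is done.

Besides the shell and the picture viewer there is one more tool, called in YAML: its name, and indented under it one key for each argument. servo_tool: Moves the arm, as the interface text tells. Its arguments: {"type":"object","properties":{"increments":{"type":"string"},"hand":{"type":"number"},"force":{"type":"number"}},"required":["increments"]}

```bash
ls; mkdir -p pics
cat > h.py <<'E'
import numpy as np, cv2
from scipy.spatial.transform import Rotation as R
from workcell import env, cams
def snap(name,fn):
    c=cams.capture(name); cv2.imwrite('pics/'+fn+'.png',c['img']); np.save('pics/'+fn+'.npy',c,allow_pickle=True); return c
def load(fn): return np.load('pics/'+fn+'.npy',allow_pickle=True).item()
def ray(c,u,v):
    K=np.array(c['intrinsics'])
    p=cv2.undistortPointsIter(np.array([[[u,v]]],float),K,np.array([c['k1'],0,0,0,0.]),None,None,(3,100,1e-12))[0,0]
    d=rot(c)@np.array([p[0],-p[1],-1.]); return np.array(c['eye']),d
def rot(c):
    o=np.array(c['orientation']); return o if o.shape==(3,3) else R.from_quat(o).as_matrix()
def onz(c,u,v,z):
    e,d=ray(c,u,v); return e+d*(z-e[2])/d[2]
def proj(c,P):
    q=rot(c).T@(np.array(P)-np.array(c['eye'])); x,y=q[0]/-q[2],-q[1]/-q[2]; s=1+c['k1']*(x*x+y*y)
    K=np.array(c['intrinsics']); return (K@[x*s,y*s,1])[:2]
def st():
    s=env.state(); print({k:np.round(s[k],4).tolist() for k in ['time_s','ee_pos','eef_rot','force','ft_torque','opening']}); return s
E
python3 - <<'E'
from h import *
for n in ['scene','top']:
    c=snap(n,n+'0'); print(n,c['intrinsics'],c['k1'],c['eye'],c['orientation'])
st()
E
```

```text
pics
scene [[594.04120103   0.         325.79593797]
 [  0.         594.04120103 242.45875624]
 [  0.           0.           1.        ]] -0.07343276489241415 [ 1.25009678 -0.44595169  0.89027827] [0.34960414 0.1626673  0.37944602 0.8410333 ]
top [[494.69638768   0.         323.14570164]
 [  0.         494.69638768 237.88650962]
 [  0.           0.           1.        ]] -0.01937976085166216 [0.38757019 0.08434025 1.15823913] [-0.07395071  0.06451955  0.70916519 -0.69817853]
{'time_s': 0.1, 'ee_pos': [0.2456, -0.6013, 0.2045], 'eef_rot': [0.9813, 0.1926, -0.0002, -0.0008], 'force': [-0.6641, 0.1902, 0.9646], 'ft_torque': [0.0223, -0.0004, -0.0382], 'opening': 0.0917}
```

View pics/scene0.png

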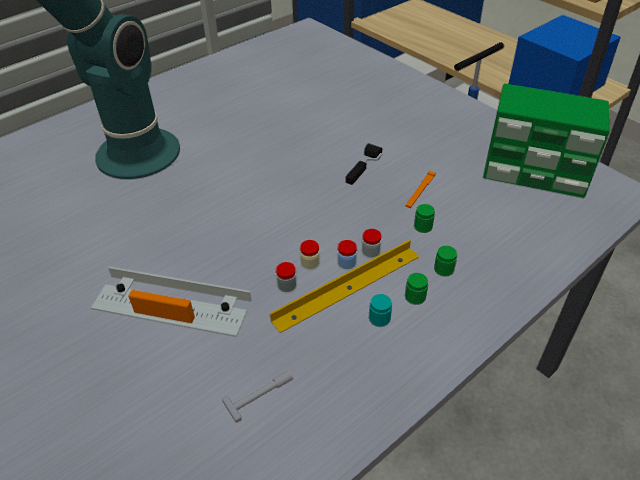

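View pics/top0.png

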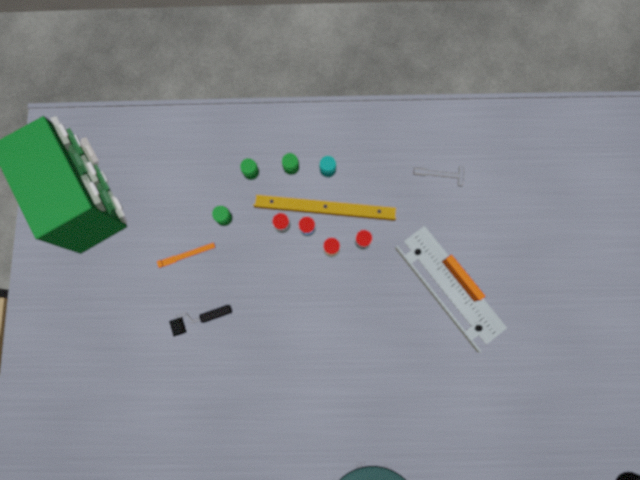

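The red-lidded jars are at top view (281,221), (307,225), (331,246) and (364,238). The green and turquoise ones at (249,168), (290,163), (328,165) and (222,215) stand behind or beside the strip and are decoys. The straightedge is at right with its orange grip at (464,277); the orange lever at (187,254) is a bystander.

```bash
cat > meas.py <<'E'
from h import *
def comps(img,lo,hi,amin):
    hsv=cv2.cvtColor(img,cv2.COLOR_BGR2HSV)
    m=cv2.inRange(hsv,lo,hi)
    if lo[0]==0 and hi[0]<=8: m|=cv2.inRange(hsv,(172,lo[1],lo[2]),(180,255,255))
    n,l,s,c=cv2.connectedComponentsWithStats(m)
    return [(c[i],s[i],l==i) for i in range(1,n) if s[i][4]>=amin]
if __name__=='__main__':
    import sys
    k=sys.argv[1]
    T=load('top'+k);S=load('scene'+k)
    for nm,c in (('top',T),('scene',S)):
        print(nm)
        for cc,s,m in comps(c['img'],(0,150,90),(6,255,255),60): print(' red',cc.round(1),s, onz(c,*cc,0.05 if nm=='top' else .046).round(4))
        for cc,s,m in comps(c['img'],(7,150,90),(17,255,255),60):
            r=cv2.minAreaRect(np.argwhere(m)[:,::-1].astype(np.float32)); print(' orange',cc.round(1),s,np.round(cv2.boxPoints(r),1).tolist())
        for cc,s,m in comps(c['img'],(18,150,80),(32,255,255),200):
            r=cv2.minAreaRect(np.argwhere(m)[:,::-1].astype(np.float32)); print(' yellow',cc.round(1),s,np.round(cv2.boxPoints(r),1).tolist())
E
python3 meas.py 0
python3 - <<'E'
from h import *
T=load('top0')['img'];S=load('scene0')['img']
cv2.imwrite('pics/a.png',np.vstack([cv2.resize(T[185:265,240:410],None,fx=4.6,fy=4.6,interpolation=cv2.INTER_CUBIC)[:, :780]]))
cv2.imwrite('pics/b.png',cv2.resize(T[215:365,385:520],None,fx=4,fy=4,interpolation=cv2.INTER_CUBIC))
cv2.imwrite('pics/c.png',cv2.resize(S[220:340,80:430],None,fx=2.28,fy=2.28,interpolation=cv2.INTER_CUBIC))
E
```

```text
top
 red [280.2 220.9] [273 214  15  15 175] [0.6494 0.196  0.05  ]
 red [306.3 224.3] [299 217  15  15 175] [0.6403 0.1358 0.05  ]
 red [363.4 237.9] [357 231  15  15 178] [0.6063 0.0057 0.05  ]
 red [331.2 245.7] [324 239  15  15 179] [0.5895 0.0795 0.05  ]
 orange [183.6 255.3] [158 244  56  23 270] [[156.8000030517578, 261.3999938964844], [212.6999969482422, 243.10000610351562], [214.5, 248.5], [158.60000610351562, 266.79998779296875]]
 orange [463.4 278.3] [444 256  40  44 549] [[442.8999938964844, 261.1000061035156], [451.20001220703125, 254.5], [484.0, 295.6000061035156], [475.79998779296875, 302.20001220703125]]
 yellow [325.2 207.3] [ 255  196  140   24 1556] [[254.8000030517578, 206.39999389648438], [255.8000030517578, 195.10000610351562], [394.8999938964844, 208.0], [393.8999938964844, 219.39999389648438]]
scene
 red [371.4 235.5] [363 229  18  16 207] [0.6494 0.1952 0.046 ]
 red [308.9 246.8] [300 240  19  16 216] [0.5893 0.0788 0.046 ]
 red [346.6 247. ] [338 240  19  16 225] [0.6401 0.1348 0.046 ]
 red [285.  269.6] [276 262  19  18 244] [0.6061 0.0041 0.046 ]
 orange [420.5 188.3] [406 171  29  37 259] [[405.0, 205.3000030517578], [429.8999938964844, 169.1999969482422], [435.70001220703125, 173.1999969482422], [410.70001220703125, 209.1999969482422]]
 orange [161.5 306. ] [ 129  290   65   33 1367] [[126.0, 310.70001220703125], [129.89999389648438, 289.1000061035156], [196.1999969482422, 301.1000061035156], [192.3000030517578, 322.79998779296875]]
 yellow [341.7 286.5] [ 270  240  149   92 3256] [[267.6000061035156, 313.79998779296875], [409.0, 239.0], [419.1000061035156, 258.1000061035156], [277.79998779296875, 332.8999938964844]]
```

View pics/a.png

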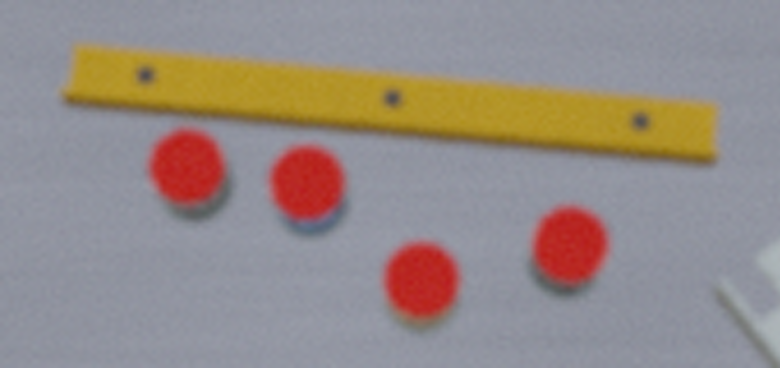

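View pics/b.png

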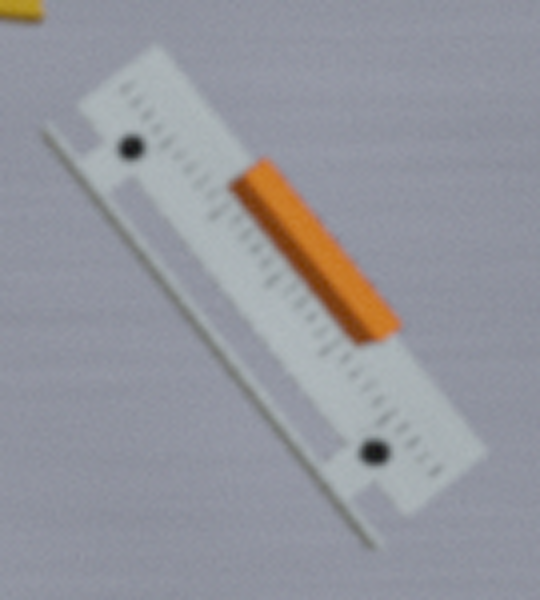

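View pics/c.png

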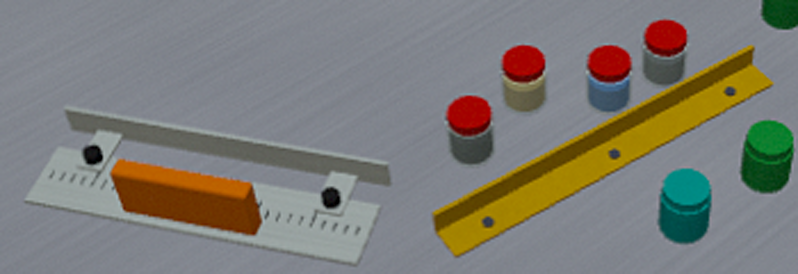

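```bash
cat > m2.py <<'E'
from h import *
from meas import comps
T=load('top0');S=load('scene0')
A=lambda x,y:(240+(x+.5)/4.6-.5,185+(y+.5)/4.6-.5)
B=lambda x,y:(385+(x+.5)/4-.5,215+(y+.5)/4-.5)
C=lambda x,y:(80+(x+.5)/2.28-.5,220+(y+.5)/2.28-.5)
# stop lower edge fit from mask, by column
m=max(comps(T['img'],(18,120,60),(32,255,255),200),key=lambda t:t[1][4])[2]
pts=[onz(T,u,np.where(m[:,u])[0].max()+.5,0)[:2] for u in range(262,388)]
pts=np.array(pts); y0=pts[:,1].mean(); p=np.polyfit(pts[:,1],pts[:,0],1); print('face x=%.4f*y+%.4f'%tuple(p), 'yaw',np.degrees(np.arctan(-p[0])))
L=onz(T,*A(65,102),0);Rr=onz(T,*A(716,162),0);print('ends',L,Rr,np.linalg.norm(L-Rr))
yaw=np.arctan(-p[0]); ex=np.array([np.cos(yaw),np.sin(yaw)]);ey=np.array([-ex[1],ex[0]])
mid=(L+Rr)[:2]/2; fx=pts.mean(0)@ex; print('stop yaw deg',np.degrees(yaw),'facex along ex',fx,'mid',mid, 'mid y',mid@ey)
for k in [(363.4,237.9),(331.2,245.7),(306.3,224.3),(280.2,220.9)]:
    q=onz(T,*k,.05)[:2]; print('jar',q.round(4),'gap',round(fx-21e-3-q@ex,4),'y rel',round(q@ey-mid@ey,4))
# grip top corners z=.056
t=[onz(T,*B(*q),.056)[:2] for q in [(265,160),(400,325),(367,341),(235,186)]]; print('bar top',np.round(t,4).tolist()); t=np.array(t)
print('len',np.linalg.norm(t[1]-t[0]),np.linalg.norm(t[2]-t[3]),'w',np.linalg.norm(t[0]-t[3]),np.linalg.norm(t[1]-t[2]),'c',t.mean(0))
# plate outer rear edge z=.004
P=np.array([onz(T,*B(*q),.004)[:2] for q in [(157,43),(488,452)]]);F=np.array([onz(T,*B(*q),.028)[:2] for q in [(50,123),(380,546)]]);F0=np.array([onz(T,*B(*q),.028)[:2] for q in [(43,130),(373,550)]])
for q in (P,F,F0): d=q[0]-q[1]; print(q.round(4).tolist(),np.linalg.norm(d),np.degrees(np.arctan2(d[1],d[0])))
d=P[0]-P[1]; n=np.array([-d[1],d[0]])/np.linalg.norm(d); print('n',n,'yaw(n)',np.degrees(np.arctan2(n[1],n[0])),'depth',(F-P)@n,(F0-P)@n,'grip behind?',(t.mean(0)-P[0])@n)
E
python3 m2.py
```

```text
face x=0.1151*y+0.6678 yaw -6.5643607738930605
ends [ 6.97568684e-01  2.65353148e-01 -2.22044605e-16] [ 0.65907413 -0.07551225  0.        ] 0.34303213835410257
stop yaw deg -6.5643607738930605 facex along ex 0.6633864261761746 mid [0.67832141 0.09492045] mid y 0.17184333828983128
jar [0.6063 0.0058] gap 0.0407 y rel -0.0968
jar [0.5895 0.0795] gap 0.0659 y rel -0.0254
jar [0.6404 0.1359] gap 0.0217 y rel 0.0364
jar [0.6495 0.196 ] gap 0.0196 y rel 0.0971
bar top [[0.5634, -0.1894], [0.4697, -0.2582], [0.4612, -0.2393], [0.5489, -0.1716]]
len 0.11624346027543629 0.11078069221351157 w 0.022918090974678517 0.020722378263115526 c [ 0.51078056 -0.21464047]
[[0.6434, -0.1426], [0.4002, -0.3193]] 0.30054890887682734 36.0092480438778
[[0.5916, -0.0734], [0.3495, -0.2466]] 0.2976690703687768 35.57567172302496
[[0.5876, -0.0691], [0.3474, -0.2425]] 0.2961959170453597 35.8227782004367
n [-0.58791583  0.80892211] yaw(n) 126.00924804387779 depth [0.08637227 0.08862481] [0.09217243 0.0931364 ] grip behind? 0.01963784028373857
```

```bash
cat >> h.py <<'E'
def tgt(x,y,z,yaw_y):
    """tool down, tool y axis at yaw_y deg; prints increment from the measured pose"""
    s=st(); R0=R.from_quat(s['eef_rot']).as_matrix()
    a=np.radians(yaw_y); ty=np.array([np.cos(a),np.sin(a),0]); tz=np.array([0,0,-1.]); R1=np.column_stack([np.cross(ty,tz),ty,tz])
    d=R0.T@(np.array([x,y,z])-s['ee_pos']); w=R.from_matrix(R0.T@R1).as_rotvec()
    yy=np.degrees(np.arctan2(R0[1,1],R0[0,1]))
    print('yaw now %.2f'%yy,'inc cm',(d*100).round(2),'rot',w.round(4), 'rows',np.linalg.norm(d)/.05,np.degrees(np.linalg.norm(w))/8.59)
E
python3 -c "
from h import *
tgt(.45,-.35,.2,30)"
```

```text
{'time_s': 0.1, 'ee_pos': [0.2456, -0.6013, 0.2045], 'eef_rot': [0.9813, 0.1926, -0.0002, -0.0008], 'force': [-0.6641, 0.1902, 0.9646], 'ft_torque': [0.0223, -0.0004, -0.0382], 'opening': 0.0917}
yaw now -67.79 inc cm [ 28.43 -15.53   0.48] rot [-1.2000e-03 -1.3000e-03 -1.7067e+00] rows 6.479218807197713 11.383733957149971
```

servo_tool:
  increments: "4 -2 0 0 0 -0.14; 8 -4 0 0 0 -0.28; 12 -6 0 0 0 -0.42; 16 -8 0 0 0 -0.56; 20 -10 0.2 0 0 -0.7; 24 -13 0.3 0 0 -0.84; 28.4 -15.5 0.5 0 0 -0.98; 28.4 -15.5 0.5 0 0 -1.12; 28.4 -15.5 0.5 0 0 -1.26; 28.4 -15.5 0.5 0 0 -1.4; 28.4 -15.5 0.5 0 0 -1.54; 28.4 -15.5 0.5 0 0 -1.7; 28.4 -15.5 0.5 0 0 -1.7"
  hand: 4.5

```text
time_s: 1.4
ee_pos: [0.4495, -0.3503, 0.1993]
eef_rot: [0.503, 0.865, 0.001, -0.001]
force: [0.5, 1.0, -0.6]
opening: 0.045
```

```bash
python3 -c "
from h import *
tgt(.5125,-.218,.15,126)"
```

```text
{'time_s': 1.4, 'ee_pos': [0.4495, -0.3503, 0.1993], 'eef_rot': [0.5026, 0.8645, 0.0007, -0.0011], 'force': [0.5087, 0.9916, -0.5708], 'ft_torque': [-0.0319, -0.1096, 0.0118], 'opening': 0.045}
yaw now 29.66 inc cm [ 8.36 12.02  4.95] rot [ 0.0021 -0.0019 -1.6814] rows 3.0911357888557442 11.215127105959185
```

servo_tool:
  increments: "2 3 1 0 0 -0.14; 4 6 2 0 0 -0.28; 6 9 3 0 0 -0.42; 8.36 12 4 0 0 -0.56; 8.36 12 4.95 0 0 -0.7; 8.36 12 4.95 0 0 -0.84; 8.36 12 4.95 0 0 -0.98; 8.36 12 4.95 0 0 -1.12; 8.36 12 4.95 0 0 -1.26; 8.36 12 4.95 0 0 -1.4; 8.36 12 4.95 0 0 -1.54; 8.36 12 4.95 0 0 -1.68; 8.36 12 4.95 0 0 -1.68; 8.36 12 4.95 0 0 -1.68"

```text
time_s: 2.8
ee_pos: [0.5121, -0.2182, 0.1497]
eef_rot: [-0.306, 0.952, 0.001, -0.0]
force: [-0.7, -0.3, 0.4]
opening: 0.0447
```

```bash
python3 -c "
from h import *
tgt(.5125,-.218,.034,126); print(env.state()['joints'])
snap('scene','scene1')"
```

```text
{'time_s': 2.8, 'ee_pos': [0.5121, -0.2182, 0.1497], 'eef_rot': [-0.3058, 0.9521, 0.0015, -0.0004], 'force': [-0.7275, -0.3114, 0.3662], 'ft_torque': [0.1302, -0.0877, 0.0089], 'opening': 0.0447}
yaw now 125.61 inc cm [-0.04 -0.04 11.57] rot [ 0.0031  0.0001 -0.0068] rows 2.314862432353584 0.05013144824036004
[ 0.99278426  0.53801096 -0.84836795  1.84115262  0.47751817  0.98293353
  2.13227984]
```

View pics/scene1.png

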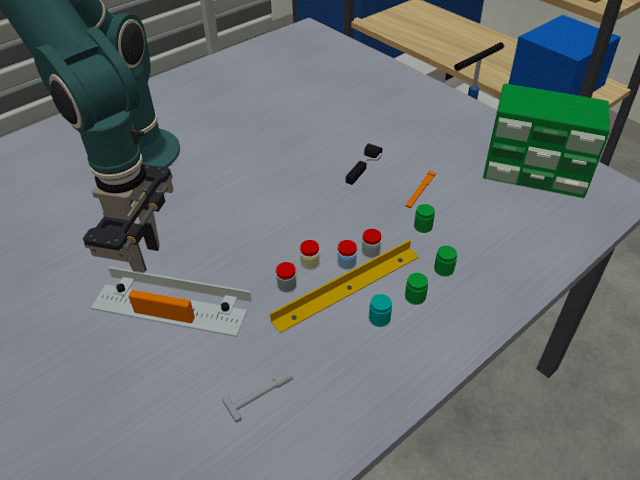

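The gripper hovers with fingers at (140,255). I'll check the grip estimate against the scene view (bar at (161,306)).

```bash
python3 -c "
from h import *
S=load('scene0');T=load('top0')
c=np.array([.5125,-.218]);a=np.radians(126);n=np.array([np.cos(a),np.sin(a)]);t=np.array([-n[1],n[0]])
print(proj(S,[.5121,-.2182,.15]))
for c_,k in((S,'s'),(T,'t')):
  im=c_['img'].copy()
  for z in(.056,.004):
    q=[proj(c_,[*(c+sx*.009*n+sy*.06*t),z]) for sx,sy in((1,1),(1,-1),(-1,-1),(-1,1))]
    cv2.polylines(im,[np.round(np.array(q)*16).astype(np.int32)],True,(255,0,0),1,shift=4)
  cr=im[280:335,90:260] if k=='s' else im[215:365,385:520]
  cv2.imwrite('pics/ov_%s.png'%k,cv2.resize(cr,None,fx=4,fy=4,interpolation=cv2.INTER_NEAREST))
"
```

```text
[147.6908516  261.55100009]
```

View pics/ov_s.png

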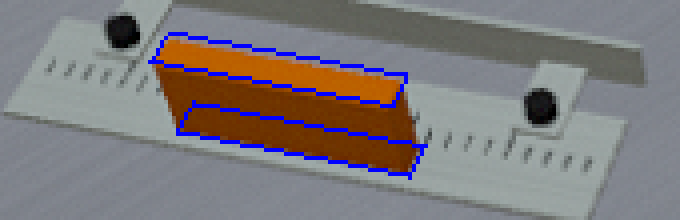

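View pics/ov_t.png

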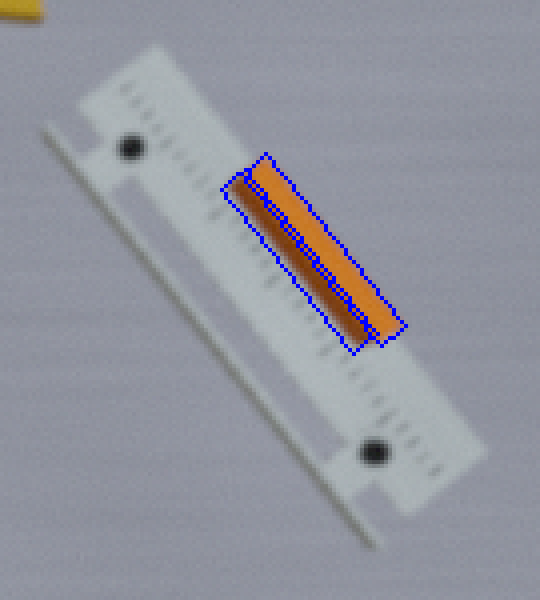

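Within about 1 mm in both views. Descend and grasp.

servo_tool:
  increments: "0 0 3 0 0 -0.007; 0 0 6 0 0 -0.007; 0 0 8 0 0 -0.007; 0 0 10 0 0 -0.007; 0 0 11 0 0 -0.007; 0 0 11.5 0 0 -0.007; 0 0 11.5 0 0 -0.007; 0 0 11.5 0 0 -0.007"

```text
time_s: 3.65
ee_pos: [0.5127, -0.2181, 0.0357]
eef_rot: [-0.309, 0.951, 0.001, 0.0]
force: [0.1, -0.3, 0.8]
opening: 0.0449
```

servo_tool:
  increments: "0 0 0 0 0 0; 0 0 0 0 0 0; 0 0 0 0 0 0; 0 0 0 0 0 0; 0 0 0 0 0 0; 0 0 0 0 0 0; 0 0 0 0 0 0; 0 0 0 0 0 0"
  hand: 0
  force: 50

```text
time_s: 4.45
ee_pos: [0.5127, -0.2181, 0.0359]
eef_rot: [-0.309, 0.951, 0.001, -0.0]
force: [-2.7, 0.6, 6.3]
opening: 0.0173
```

```bash
python3 -c "
from h import *
tgt(.5125,-.218,.034,126)"
```

```text
{'time_s': 4.45, 'ee_pos': [0.5127, -0.2181, 0.0359], 'eef_rot': [-0.3093, 0.951, 0.0008, -0.0], 'force': [-2.7134, 0.6293, 6.296], 'ft_torque': [0.2263, 0.2714, 0.0115], 'opening': 0.0173}
yaw now 126.04 inc cm [0.01 0.02 0.19] rot [0.0015 0.0005 0.0006] rows 0.03886645603632441 0.011249667727083777
```

servo_tool:
  increments: "0 0 -1 0 0 0; 0 0 -3 0 0 0; 0 0 -6 0 0 0; 0 0 -9 0 0 0; 0 0 -12 0 0 0; 0 0 -12 0 0 0; 0 0 -12 0 0 0"

```text
time_s: 5.15
ee_pos: [0.5123, -0.2186, 0.1557]
eef_rot: [-0.309, 0.951, 0.0, -0.0]
force: [-0.5, -0.7, -2.7]
opening: 0.0175
```

```bash
python3 -c "
from h import *
tgt(.4617,.1198,.155,60); T=load('top0')
for p in [(232,308),(229,316),(213,246)]: print(onz(T,*p,.02))
snap('scene','scene2')"
```

```text
{'time_s': 5.15, 'ee_pos': [0.5123, -0.2186, 0.1557], 'eef_rot': [-0.3091, 0.951, 0.0005, -0.0001], 'force': [-0.4886, -0.6534, -2.7143], 'ft_torque': [0.0682, -0.1572, 0.0142], 'opening': 0.0175}
yaw now 126.02 inc cm [-15.8   30.35   0.1 ] rot [ 9.0000e-04 -6.0000e-04  1.1522e+00] rows 6.843337903420004 7.68516655063018
[0.45372482 0.30904832 0.02      ]
[0.43568195 0.3155504  0.02      ]
[0.59885921 0.3569326  0.02      ]
```

View pics/scene2.png

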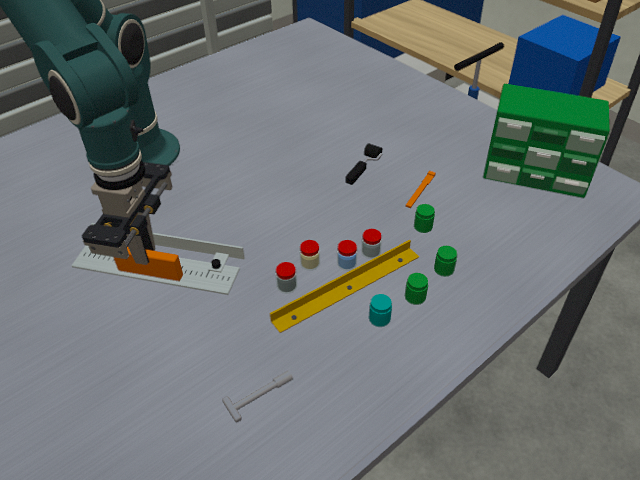

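servo_tool:
  increments: "-2 4 0 0 0 0.14; -4 8 0 0 0 0.28; -6 12 0 0 0 0.42; -8 16 0 0 0 0.56; -10 20 0 0 0 0.7; -12 24 0 0 0 0.84; -14 28 0 0 0 0.98; -15.8 30.3 0 0 0 1.12; -15.8 30.3 0 0 0 1.15; -15.8 30.3 0 0 0 1.15; -15.8 30.3 0 0 0 1.15"

```text
time_s: 6.3
ee_pos: [0.4606, 0.1182, 0.1543]
eef_rot: [0.258, 0.966, -0.0, -0.002]
force: [0.1, -0.7, -3.4]
opening: 0.0173
```

```bash
python3 -c "
from h import *
tgt(.4656,.1105,.12,-6.56)"
```

```text
{'time_s': 6.3, 'ee_pos': [0.4606, 0.1182, 0.1543], 'eef_rot': [0.2577, 0.9662, -0.0002, -0.0024], 'force': [0.1275, -0.6627, -3.3978], 'ft_torque': [-0.1258, -0.1292, 0.0188], 'opening': 0.0173}
yaw now 60.13 inc cm [-0.83 -0.41  3.43] rot [-0.0041 -0.003   1.164 ] rows 0.7108785186808155 7.764059135344078
```

servo_tool:
  increments: "0 0 0 0 0 0.14; 0 0 0 0 0 0.28; 0 0 0 0 0 0.42; -0.2 0 0 0 0 0.56; -0.4 -0.2 0 0 0 0.7; -0.8 -0.4 0 0 0 0.84; -0.8 -0.4 0 0 0 0.98; -0.8 -0.4 1 0 0 1.12; -0.8 -0.4 2 -0.004 -0.003 1.164; -0.8 -0.4 3.4 -0.004 -0.003 1.164; -0.8 -0.4 3.4 -0.004 -0.003 1.164; -0.8 -0.4 3.4 -0.004 -0.003 1.164"

```text
time_s: 7.5
ee_pos: [0.4652, 0.1096, 0.12]
eef_rot: [0.747, 0.665, -0.001, -0.0]
force: [0.2, -0.4, -3.3]
opening: 0.017
```

```bash
python3 -c "
from h import *
tgt(.4656,.1105,.0385,-6.56); print(env.state()['joints'])
snap('scene','scene3');snap('top','top3')"
```

```text
{'time_s': 7.5, 'ee_pos': [0.4652, 0.1096, 0.12], 'eef_rot': [0.7469, 0.665, -0.0006, -0.0004], 'force': [0.2434, -0.3887, -3.2545], 'ft_torque': [-0.0288, 0.0216, 0.0393], 'opening': 0.017}
yaw now -6.64 inc cm [0.09 0.04 8.15] rot [-0.0015  0.0004 -0.0013] rows 1.6298833471531087 0.013698189613064723
[ 0.10087121  0.34689083 -0.47088025  2.06224624  0.22032019  0.78144645
 -0.61937612]
```

View pics/scene3.png

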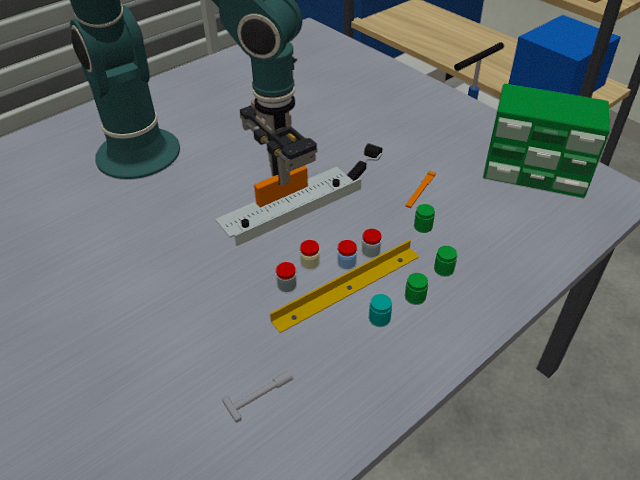

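View pics/top3.png

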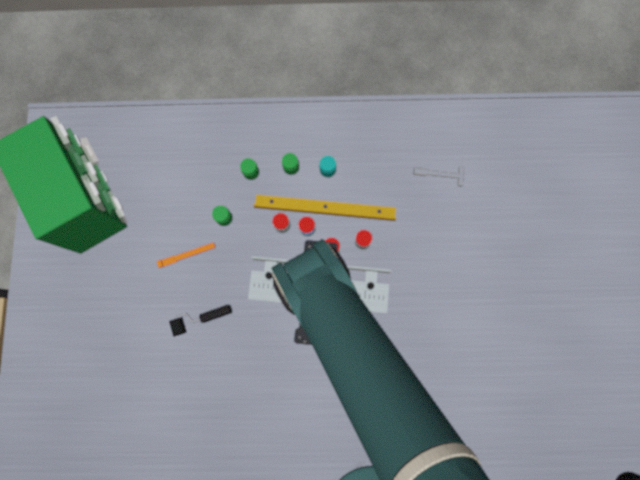

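Run:
```python
from h import *
T=load('top3'); im=T['img']
cv2.imwrite('pics/d.png',cv2.resize(im[245:315,240:405],None,fx=4.8,fy=4.8,interpolation=cv2.INTER_CUBIC))
g=cv2.GaussianBlur(cv2.cvtColor(im,cv2.COLOR_BGR2GRAY),(3,3),0).astype(float)
# front edge: strongest dark->bright going down near line
pts=[]
for u in list(range(256,276))+list(range(350,388)):
    v0=258+(u-252)*12/138; vs=np.arange(int(v0)-5,int(v0)+4); d=np.diff(g[vs[0]:vs[-1]+2,u])
    i=d.argmax(); 
    if 0<i<len(d)-1: i=i+.5*(d[i-1]-d[i+1])/(d[i-1]-2*d[i]+d[i+1])
    pts.append(onz(T,u,vs[0]+i+.5,.0842+.028)[:2])
pts=np.array(pts); p=np.polyfit(pts[:,1],pts[:,0],1); r=pts[:,0]-np.polyval(p,pts[:,1]); k=abs(r)<.002; p=np.polyfit(pts[k,1],pts[k,0],1)
yaw=np.arctan(-p[0]);print(k.sum(),len(k),'fence yaw',np.degrees(yaw)); n=np.array([np.cos(yaw),np.sin(yaw)])
s=env.state(); print('fence offset from tcp',pts[k].mean(0)@n-np.array(s['ee_pos'][:2])@n)
print(im[250:275:1,365].tolist())
```

```text
15 58 fence yaw -3.1540671084613834
fence offset from tcp 0.07435806055549449
[[156, 144, 143], [163, 152, 148], [166, 156, 151], [167, 157, 152], [165, 152, 148], [167, 157, 153], [167, 153, 150], [164, 153, 149], [165, 153, 150], [165, 151, 149], [164, 152, 149], [168, 155, 151], [169, 157, 153], [168, 155, 152], [165, 154, 150], [166, 154, 151], [171, 161, 157], [179, 174, 166], [176, 172, 165], [159, 158, 153], [142, 139, 136], [160, 153, 149], [173, 166, 160], [177, 169, 164], [176, 167, 162]]
```

View pics/d.png

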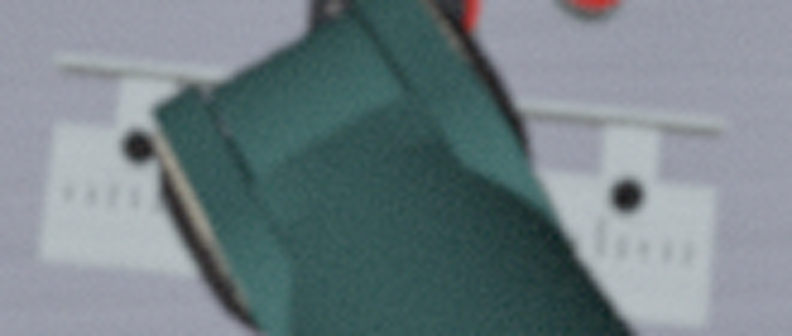

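Run:
```python
from h import *
T=load('top3'); im=T['img']
g=im[:,:,1].astype(float)-0
g=im[:,:,2]*1.0+im[:,:,1]-im[:,:,0]
g=cv2.GaussianBlur(g,(5,3),0)
us=[];vs=[]
for u in list(range(257,270))+list(range(352,388)):
    v0=258.5+(u-252)*12.5/138; a=int(v0)-3
    seg=g[a:a+6,u]-np.median(g[a-12:a-3,u]); i=seg.argmax(); 
    if 0<i<5: us.append(u); vs.append(a+i+.5*(seg[i-1]-seg[i+1])/(seg[i-1]-2*seg[i]+seg[i+1]))
us=np.array(us);vs=np.array(vs);
for _ in range(4):
    q=np.polyfit(us,vs,1); k=abs(vs-np.polyval(q,us))<.8; us,vs=us[k],vs[k]
print(len(us),q)
P=[onz(T,u,np.polyval(q,u),.1122)[:2] for u in(256,388)]
d=P[0]-P[1]; print('yaw',np.degrees(np.arctan2(-d[0],d[1])))
n=np.array([d[1],-d[0]])/np.linalg.norm(d); s=env.state(); print('top ridge mid offset',(P[0]-s['ee_pos'][:2])@n)
```

```text
39 [9.80469698e-02 2.31726203e+02]
yaw -6.583883125503835
top ridge mid offset 0.07509493773919386
```

servo_tool:
  increments: "0.1 0 3 -0.001 0 -0.001; 0.1 0 5.5 -0.001 0 -0.001; 0.1 0 7.2 -0.001 0 -0.001; 0.1 0 8 -0.001 0 -0.001; 0.1 0 8.3 -0.001 0 -0.001; 0.1 0 8.3 -0.001 0 -0.001; 0.1 0 8.3 -0.001 0 -0.001"

```text
time_s: 8.3
ee_pos: [0.4668, 0.1115, 0.0386]
eef_rot: [0.746, 0.666, 0.001, 0.001]
force: [-0.2, 0.5, -3.8]
opening: 0.0172
```

```bash
python3 -c "
from h import *
tgt(.4656,.1105,.037,-6.56)
snap('scene','scene4')"
```

```text
{'time_s': 8.3, 'ee_pos': [0.4668, 0.1115, 0.0386], 'eef_rot': [0.7464, 0.6655, 0.0013, 0.0009], 'force': [-0.2086, 0.5215, -3.7709], 'ft_torque': [-0.0325, 0.0516, -0.0221], 'opening': 0.0172}
yaw now -6.56 inc cm [-0.11 -0.11  0.16] rot [ 0.0031 -0.0008  0.    ] rows 0.044382764875920654 0.021068700598948168
```

View pics/scene4.png

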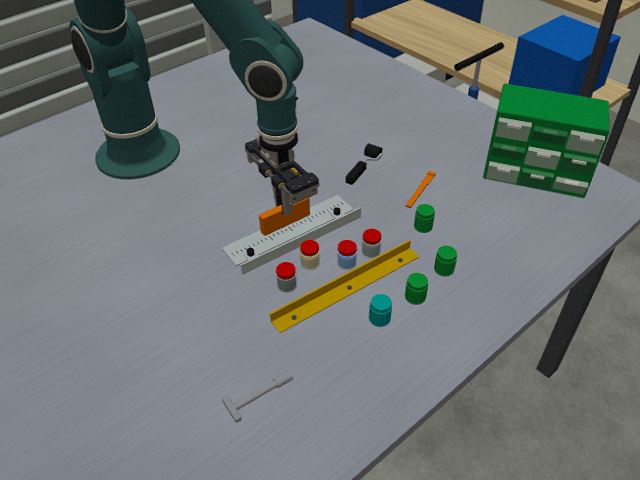

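servo_tool:
  increments: "0 0.5 0.1 0.003 0 0; 0 1 0.1 0.003 0 0; 0 1.4 0.1 0.003 0 0; 0 1.8 0.1 0.003 0 0; 0 2.1 0.1 0.003 0 0; 0 2.4 0.1 0.003 0 0; 0 2.7 0.1 0.003 0 0; 0 3 0.1 0.003 0 0; 0 3.3 0.1 0.003 0 0; 0 3.6 0.1 0.003 0 0; 0 3.9 0.1 0.003 0 0; 0 4.2 0.1 0.003 0 0; 0 4.5 0.1 0.003 0 0; 0 4.8 0.1 0.003 0 0; 0 5.1 0.1 0.003 0 0; 0 5.4 0.1 0.003 0 0; 0 5.7 0.1 0.003 0 0; 0 6 0.1 0.003 0 0; 0 6 0.1 0.003 0 0"

```text
time_s: 10.25
ee_pos: [0.5269, 0.1045, 0.0378]
eef_rot: [0.746, 0.665, 0.001, -0.0]
force: [-0.2, 0.4, -4.5]
opening: 0.0175
```

```bash
python3 -c "
from h import *
tgt(.466+.07*.9934,.1105-.07*.1143,.037,-6.56)
snap('scene','scene5')"
```

```text
{'time_s': 10.25, 'ee_pos': [0.5269, 0.1045, 0.0378], 'eef_rot': [0.7465, 0.6654, 0.0005, -0.0001], 'force': [-0.2317, 0.3658, -4.4816], 'ft_torque': [-0.028, 0.1082, -0.0186], 'opening': 0.0175}
yaw now -6.57 inc cm [-0.1   0.88  0.08] rot [ 0.0006 -0.0009 -0.0002] rows 0.1777529326026265 0.007412552328821025
```

View pics/scene5.png

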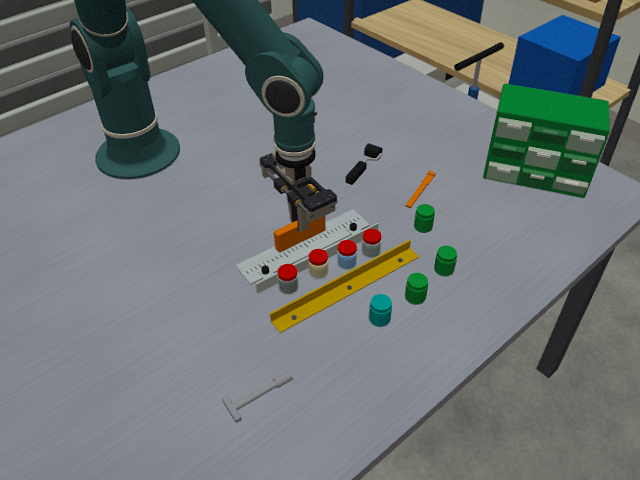

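servo_tool:
  increments: "0 0.2 0 0 0 0; 0 0.4 0 0 0 0; 0 0.6 0 0 0 0; 0 0.8 0 0 0 0; 0 1 0 0 0 0; 0 1.2 0 0 0 0; 0 1.4 0 0 0 0; 0 1.6 0 0 0 0; 0 1.8 0 0 0 0; 0 2 0 0 0 0; 0 2.2 0 0 0 0; 0 2.4 0 0 0 0; 0 2.6 0 0 0 0; 0 2.6 0 0 0 0"

```text
time_s: 11.7
ee_pos: [0.5533, 0.1015, 0.0378]
eef_rot: [0.746, 0.665, 0.001, 0.0]
force: [-1.3, -0.3, -3.4]
opening: 0.0174
```

```bash
cat > f.py <<'E'
from h import *
s=st(); e=np.array([.9934,-.1143]); print('push N %.2f'%(-s['force'][:2]@e),'x\' %.4f'%(s['ee_pos'][:2]@e))
R0=R.from_quat(s['eef_rot']).as_matrix(); print('yaw',np.degrees(np.arctan2(R0[1,1],R0[0,1])),'tilt',R0[2].round(4))
E
python3 f.py; python3 -c "
from h import *
snap('scene','scene6')
cv2.imwrite('pics/e.png',cv2.resize(load('scene6')['img'][190:350,220:440],None,fx=3.5,fy=3.5,interpolation=cv2.INTER_CUBIC))"
```

```text
{'time_s': 11.7, 'ee_pos': [0.5533, 0.1015, 0.0378], 'eef_rot': [0.7465, 0.6654, 0.001, 0.0002], 'force': [-1.3001, -0.2727, -3.4179], 'ft_torque': [-0.0016, 0.4106, 0.0067], 'opening': 0.0174}
push N 1.26 x' 0.5380
yaw -6.573032369911428 tilt [ 0.0012  0.0015 -1.    ]
```

View pics/e.png

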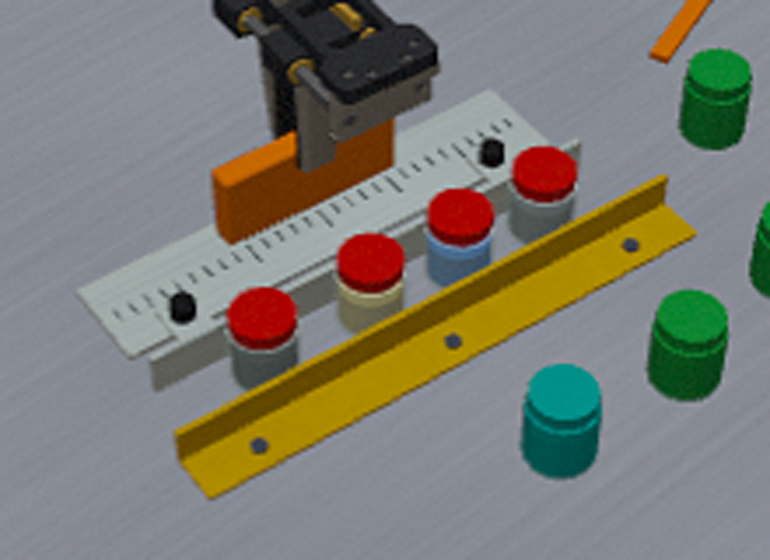

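servo_tool:
  increments: "0 0.1 0 0 0 0; 0 0.2 0 0 0 0; 0 0.3 0 0 0 0; 0 0.4 0 0 0 0; 0 0.4 0 0 0 0"

```text
time_s: 12.25
ee_pos: [0.5571, 0.101, 0.0378]
eef_rot: [0.746, 0.665, 0.001, 0.0]
force: [-3.7, -0.1, -2.1]
opening: 0.0175
```

```bash
python3 f.py
```

```text
{'time_s': 12.25, 'ee_pos': [0.5571, 0.101, 0.0378], 'eef_rot': [0.7465, 0.6654, 0.0008, 0.0001], 'force': [-3.7143, -0.069, -2.0778], 'ft_torque': [0.0546, 0.8353, 0.0813], 'opening': 0.0175}
push N 3.68 x' 0.5419
yaw -6.572093093925133 tilt [ 0.0011  0.0012 -1.    ]
```

servo_tool:
  increments: "0 0.05 0 0 0 0; 0 0.1 0 0 0 0; 0 0.1 0 0 0 0"

```text
time_s: 12.55
ee_pos: [0.5571, 0.101, 0.0377]
eef_rot: [0.746, 0.665, 0.0, -0.0]
force: [-6.3, 0.9, 0.1]
opening: 0.0174
```

```bash
python3 f.py
```

```text
{'time_s': 12.55, 'ee_pos': [0.5571, 0.101, 0.0377], 'eef_rot': [0.7464, 0.6655, 0.0, -0.0004], 'force': [-6.3096, 0.8961, 0.0724], 'ft_torque': [0.0635, 1.3977, -0.002], 'opening': 0.0174}
push N 6.37 x' 0.5419
yaw -6.564376618062605 tilt [ 6.e-04 -6.e-04 -1.e+00]
```

servo_tool:
  increments: "0 0.15 0 0 0 0; 0 0.15 0 0 0 0; 0 0.15 0 0 0 0"

```text
time_s: 12.85
ee_pos: [0.5571, 0.101, 0.0376]
eef_rot: [0.746, 0.666, -0.001, -0.001]
force: [-6.9, 0.3, 0.7]
opening: 0.0173
```

```bash
python3 f.py; python3 -c "
from h import *
snap('scene','scene7')
cv2.imwrite('pics/g.png',cv2.resize(load('scene7')['img'][190:350,220:440],None,fx=3.5,fy=3.5,interpolation=cv2.INTER_CUBIC))"
```

```text
{'time_s': 12.85, 'ee_pos': [0.5571, 0.101, 0.0376], 'eef_rot': [0.7463, 0.6656, -0.0011, -0.0012], 'force': [-6.8868, 0.3348, 0.7068], 'ft_torque': [0.0967, 1.5851, 0.0457], 'opening': 0.0173}
push N 6.88 x' 0.5419
yaw -6.54763026703947 tilt [-1.0e-04 -3.2e-03 -1.0e+00]
```

View pics/g.png

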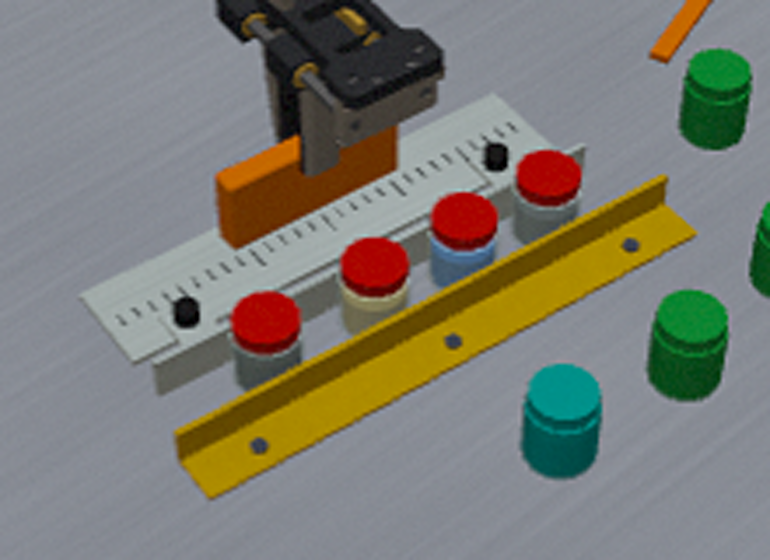

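```bash
cat > gap.py <<'E'
from h import *
from meas import comps
import sys
S=load(sys.argv[1]); z=.046 if 'scene' in sys.argv[1] else .05
for cc,s,m in comps(S['img'],(0,150,90),(6,255,255),60):
    q=onz(S,*cc,z)[:2]; e=np.array([.9934,-.1143]); f=np.array([.1143,.9934]); print(q.round(4),'gap mm',round((.6634-.021-q@e)*1e3,1),'yrel',round((q@f-.1718)*1e3,1), s)
E
python3 gap.py scene0; echo; python3 gap.py scene7; echo;python3 gap.py top0
python3 -c "
from h import *
e=np.array([.9934,-.1143]);f=np.array([.1143,.9934])
S=load('scene0')
# predicted top edge of strip face
for yr in(-.17,.17): print(proj(S,[*(e*.6634+f*(.1718+yr)),.025]),proj(S,[*(e*.6634+f*(.1718+yr)),.0]))
"
```

```text
[0.6494 0.1952] gap mm 19.6 yrel 96.3 [363 229  18  16 207]
[0.5893 0.0788] gap mm 66.0 yrel -26.1 [300 240  19  16 216]
[0.6401 0.1348] gap mm 21.9 yrel 35.3 [338 240  19  16 225]
[0.6061 0.0041] gap mm 40.7 yrel -98.5 [276 262  19  18 244]

[0.6654 0.1931] gap mm 3.4 yrel 96.1 [368 233  18  16 224]
[0.6585 0.1326] gap mm 3.4 yrel 35.2 [343 245  19  16 238]
[0.6513 0.0712] gap mm 3.5 yrel -26.6 [317 258  20  17 253]
[ 6.434e-01 -3.000e-04] gap mm 3.2 yrel -98.6 [286 273  20  18 274]

[0.6494 0.196 ] gap mm 19.7 yrel 97.1 [273 214  15  15 175]
[0.6403 0.1358] gap mm 21.9 yrel 36.3 [299 217  15  15 175]
[0.6063 0.0057] gap mm 40.8 yrel -96.9 [357 231  15  15 178]
[0.5895 0.0795] gap mm 65.9 yrel -25.5 [324 239  15  15 179]
[270.44644545 313.57959217] [271.44033822 321.88755908]
[410.79863185 239.70955872] [409.70785239 248.1702582 ]
```

All four jars are in line and lie the same measured distance (3.4 mm) from my estimated face. That is either contact plus calibration bias, or the fence toe dragging on the shelf. I'll relieve the toe slightly and press on.

servo_tool:
  increments: "0 0.1 -0.05 -0.003 0 0; 0 0.15 -0.1 -0.004 0 0; 0 0.15 -0.1 -0.004 0 0; 0 0.15 -0.1 -0.004 0 0"

```text
time_s: 13.3
ee_pos: [0.5573, 0.101, 0.0381]
eef_rot: [0.746, 0.666, -0.001, -0.0]
force: [-5.0, 1.0, -3.0]
opening: 0.0171
```

```bash
python3 f.py
```

```text
{'time_s': 13.3, 'ee_pos': [0.5573, 0.101, 0.0381], 'eef_rot': [0.7463, 0.6656, -0.0008, -0.0004], 'force': [-5.029, 1.0153, -2.9589], 'ft_torque': [0.1434, 1.3823, 0.073], 'opening': 0.0171}
push N 5.11 x' 0.5420
yaw -6.537020563957724 tilt [-6.0e-04 -1.7e-03 -1.0e+00]
```

servo_tool:
  increments: "0 0.25 -0.05 -0.003 0 0; 0 0.25 -0.05 -0.003 0 0; 0 0.25 -0.05 -0.003 0 0"

```text
time_s: 13.6
ee_pos: [0.5572, 0.101, 0.0379]
eef_rot: [0.746, 0.666, -0.002, -0.001]
force: [-8.5, 1.0, -0.4]
opening: 0.0173
```

```bash
python3 f.py
```

```text
{'time_s': 13.6, 'ee_pos': [0.5572, 0.101, 0.0379], 'eef_rot': [0.7461, 0.6658, -0.0018, -0.0007], 'force': [-8.4586, 1.0496, -0.3645], 'ft_torque': [0.2891, 2.0341, -0.0155], 'opening': 0.0173}
push N 8.52 x' 0.5420
yaw -6.515400074979851 tilt [-0.0017 -0.0035 -1.    ]
```

servo_tool:
  increments: "0 0.28 -0.08 -0.004 0 0.001; 0 0.32 -0.08 -0.004 0 0.001; 0 0.35 -0.08 -0.004 0 0.001; 0 0.35 -0.08 -0.004 0 0.001; 0 0.35 -0.08 -0.004 0 0.001"

```text
time_s: 14.1
ee_pos: [0.5572, 0.101, 0.038]
eef_rot: [0.746, 0.666, -0.003, -0.001]
force: [-10.6, 1.3, 0.9]
opening: 0.0174
```

```bash
python3 f.py
```

```text
{'time_s': 14.1, 'ee_pos': [0.5572, 0.101, 0.038], 'eef_rot': [0.7463, 0.6656, -0.0032, -0.0011], 'force': [-10.6095, 1.2771, 0.8883], 'ft_torque': [0.2956, 2.495, -0.0024], 'opening': 0.0174}
push N 10.69 x' 0.5420
yaw -6.536138213552869 tilt [-0.0033 -0.0059 -1.    ]
```

servo_tool:
  increments: "0 0.37 -0.12 -0.006 0 0; 0 0.4 -0.12 -0.006 0 0; 0 0.4 -0.12 -0.006 0 0; 0 0.4 -0.12 -0.006 0 0; 0 0.4 -0.12 -0.006 0 0"

```text
time_s: 14.6
ee_pos: [0.5573, 0.1009, 0.0382]
eef_rot: [0.746, 0.666, -0.004, -0.001]
force: [-11.1, 1.7, 0.5]
opening: 0.0174
```

```bash
python3 f.py
```

```text
{'time_s': 14.6, 'ee_pos': [0.5573, 0.1009, 0.0382], 'eef_rot': [0.7461, 0.6659, -0.0042, -0.001], 'force': [-11.0848, 1.7362, 0.5155], 'ft_torque': [0.4104, 2.6258, -0.0406], 'opening': 0.0174}
push N 11.21 x' 0.5421
yaw -6.50162425708336 tilt [-0.005  -0.0071 -1.    ]
```

servo_tool:
  increments: "0 0.4 -0.12 -0.007 0.004 0.001; 0 0.43 -0.12 -0.007 0.004 0.001; 0 0.43 -0.12 -0.007 0.004 0.001; 0 0.43 -0.12 -0.007 0.004 0.001"

```text
time_s: 15.0
ee_pos: [0.5574, 0.1009, 0.0383]
eef_rot: [0.746, 0.666, -0.004, -0.002]
force: [-12.0, 1.9, -0.0]
opening: 0.0176
```

```bash
python3 f.py
```

```text
{'time_s': 15.0, 'ee_pos': [0.5574, 0.1009, 0.0383], 'eef_rot': [0.7462, 0.6657, -0.0037, -0.0021], 'force': [-12.0445, 1.9324, -0.0271], 'ft_torque': [0.3992, 2.8467, -0.0286], 'opening': 0.0176}
push N 12.19 x' 0.5421
yaw -6.520861722396476 tilt [-0.0028 -0.008  -1.    ]
```

servo_tool:
  increments: "0 0.42 -0.12 -0.007 0.003 0.001; 0 0.42 -0.12 -0.007 0.003 0.001; 0 0.42 -0.12 -0.007 0.003 0.001; 0 0.42 -0.12 -0.007 0.003 0.001; 0 0.42 -0.12 -0.007 0.003 0.001; 0 0.42 -0.12 -0.007 0.003 0.001; 0 0.42 -0.12 -0.007 0.003 0.001; 0 0.42 -0.12 -0.007 0.003 0.001"

```text
time_s: 15.8
ee_pos: [0.5574, 0.1009, 0.0384]
eef_rot: [0.746, 0.666, -0.003, -0.003]
force: [-11.3, 1.9, -0.2]
opening: 0.0178
```

```bash
python3 f.py; python3 -c "
from h import *
snap('scene','scene8');snap('top','top8')
cv2.imwrite('pics/i.png',cv2.resize(load('scene8')['img'][190:350,220:440],None,fx=3.5,fy=3.5,interpolation=cv2.INTER_CUBIC))"; python3 gap.py scene8; python3 f.py
```

```text
{'time_s': 15.8, 'ee_pos': [0.5574, 0.1009, 0.0384], 'eef_rot': [0.7462, 0.6657, -0.0035, -0.0027], 'force': [-11.2765, 1.8871, -0.2336], 'ft_torque': [0.3788, 2.7286, 0.0732], 'opening': 0.0178}
push N 11.42 x' 0.5422
yaw -6.534290784174661 tilt [-0.0016 -0.0088 -1.    ]
[0.6653 0.1931] gap mm 3.5 yrel 96.0 [368 233  18  16 224]
[0.6586 0.1326] gap mm 3.3 yrel 35.1 [343 245  19  16 240]
[0.6516 0.0711] gap mm 3.2 yrel -26.7 [317 258  20  17 254]
[ 6.432e-01 -3.000e-04] gap mm 3.4 yrel -98.6 [286 273  20  18 272]
{'time_s': 15.9, 'ee_pos': [0.5574, 0.1009, 0.0384], 'eef_rot': [0.7462, 0.6657, -0.0035, -0.0027], 'force': [-11.8765, 1.8545, -0.1958], 'ft_torque': [0.4482, 2.7213, 0.0141], 'opening': 0.0177}
push N 12.01 x' 0.5422
yaw -6.531222796103205 tilt [-0.0016 -0.0087 -1.    ]
```

View pics/i.png

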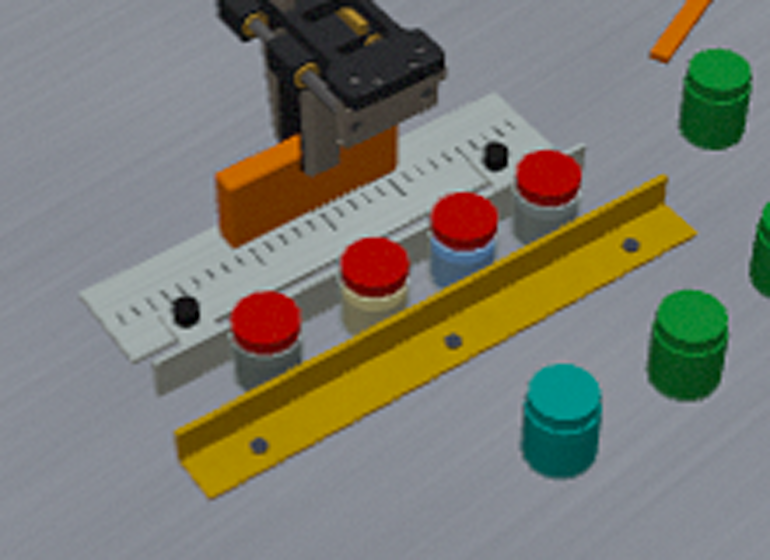

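View pics/top8.png

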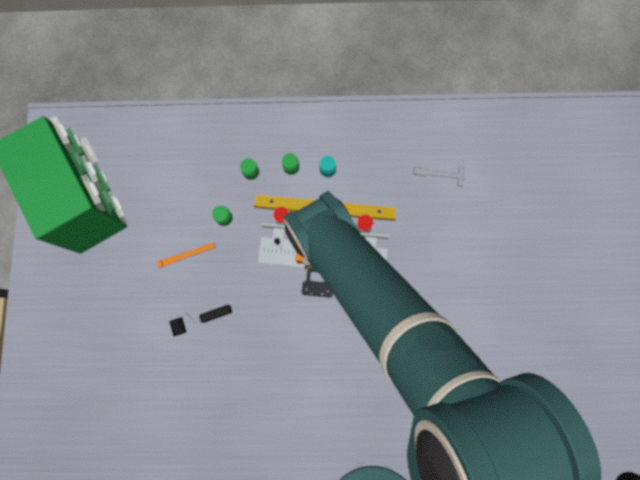

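Run:
```python
from h import *
from meas import comps
e=np.array([.9934,-.1143]);f=np.array([.1143,.9934])
S=load('scene0')
for lo in((18,120,40),(18,100,40),(15,80,30)):
  m=max(comps(S['img'],lo,(34,255,255),200),key=lambda t:t[1][4])[2]
  us=np.array(list(range(280,400))); vs=np.array([np.where(m[:,u])[0].min()-.5 for u in us])
  for _ in range(4):
    q=np.polyfit(us,vs,1); k=abs(vs-np.polyval(q,us))<.8; us,vs=us[k],vs[k]
  for u in (285,395): p=onz(S,u,np.polyval(q,u),.025)[:2]; print(lo,len(us),'face x\'',p@e)
T=load('top0')
for lo in((18,120,60),(18,100,40),(15,150,120)):
  m=max(comps(T['img'],lo,(34,255,255),200),key=lambda t:t[1][4])[2]
  x=[onz(T,u,np.where(m[:,u])[0].max()+.5,0)[:2]@e for u in range(262,388)]; print(np.mean(x[:30]),np.mean(x[-30:]))
print(T['img'][200:222,325].tolist())
```

```text
(18, 120, 40) 120 face x' 0.6602736416084414
(18, 120, 40) 120 face x' 0.6601855092626855
(18, 100, 40) 120 face x' 0.6602736416084414
(18, 100, 40) 120 face x' 0.6601855092626855Traceback (most recent call last):
  File "<stdin>", line 7, in <module>
    return umr_minimum(a, axis, None, out, keepdims, initial, where)
ValueError: zero-size array to reduction operation minimum which has no identity
```

In the scene view the strip's face lies at x' = 0.6602, which leaves all four jars within about 0.2 mm of contact and parallel to it. The push has been held well over 0.5 s at about 12 N, so I'll draw straight back 10 cm.

servo_tool:
  increments: "0 0.2 0 0 0 0; 0 0 0 0 0 0; 0 -0.2 0 0 0 0; 0 -0.6 0 0 0 0; 0 -1.2 0 0 0 0; 0 -2 0 0 0 0; 0 -3 0 0 0 0; 0 -4 0 0 0 0; 0 -5 0 0 0 0; 0 -6 0 0 0 0; 0 -7 0 0 0 0; 0 -8 0 0 0 0; 0 -9 0 0 0 0; 0 -9.6 0 0 0 0; 0 -10 0 0 0 0; 0 -10 0 0 0 0; 0 -10 0 0 0 0"

```text
time_s: 17.6
ee_pos: [0.4585, 0.1123, 0.0394]
eef_rot: [0.746, 0.666, -0.003, -0.003]
force: [0.0, -0.5, -3.1]
opening: 0.0174
```

```bash
python3 f.py; python3 -c "
from h import *
tgt(.458,.1122,.0355,-6.56)
snap('scene','scene9')
cv2.imwrite('pics/j.png',cv2.resize(load('scene9')['img'][150:350,200:460],None,fx=3,fy=3,interpolation=cv2.INTER_CUBIC))"; python3 gap.py scene9
```

```text
{'time_s': 17.6, 'ee_pos': [0.4585, 0.1123, 0.0394], 'eef_rot': [0.7463, 0.6656, -0.0032, -0.0026], 'force': [0.0346, -0.5335, -3.0711], 'ft_torque': [-0.0282, -0.027, -0.0108], 'opening': 0.0174}
push N -0.10 x' 0.4426
yaw -6.5471155319822625 tilt [-0.0013 -0.0081 -1.    ]
{'time_s': 17.6, 'ee_pos': [0.4585, 0.1123, 0.0394], 'eef_rot': [0.7463, 0.6656, -0.0032, -0.0026], 'force': [0.0346, -0.5335, -3.0711], 'ft_torque': [-0.0282, -0.027, -0.0108], 'opening': 0.0174}
yaw now -6.55 inc cm [-0.01 -0.04  0.39] rot [-0.0081  0.0013  0.0002] rows 0.07811107788820564 0.054918945918702784
[0.6651 0.193 ] gap mm 3.8 yrel 96.0 [368 233  18  16 222]
[0.658  0.1325] gap mm 3.9 yrel 35.1 [343 245  19  16 238]
[0.6512 0.0711] gap mm 3.6 yrel -26.7 [317 258  20  17 246]
[ 6.429e-01 -5.000e-04] gap mm 3.7 yrel -98.8 [286 273  20  18 266]
```

View pics/j.png

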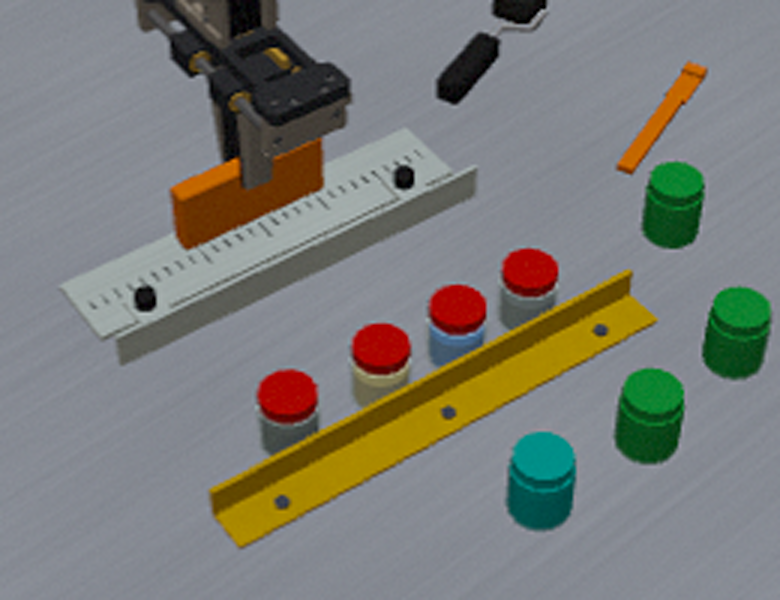

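servo_tool:
  increments: "0 0 0.1 -0.004 0 0; 0 0 0.2 -0.008 0.001 0; 0 0 0.3 -0.008 0.001 0; 0 0 0.35 -0.008 0.001 0; 0 0 0.35 -0.008 0.001 0; 0 0 0.35 -0.008 0.001 0"

```text
time_s: 18.25
ee_pos: [0.4583, 0.1123, 0.0359]
eef_rot: [0.746, 0.666, -0.0, 0.0]
force: [-2.6, -0.5, 0.7]
opening: 0.0174
```

```bash
python3 f.py
```

```text
{'time_s': 18.25, 'ee_pos': [0.4583, 0.1123, 0.0359], 'eef_rot': [0.7463, 0.6656, -0.0004, 0.0], 'force': [-2.5738, -0.4782, 0.6912], 'ft_torque': [-0.1328, 0.441, -0.0254], 'opening': 0.0174}
push N 2.50 x' 0.4425
yaw -6.545175965355404 tilt [-6.e-04 -4.e-04 -1.e+00]
```

On the shelf (force went from -3.1 to about 0). A touch lower, then open partway.

servo_tool:
  increments: "0 0 0.04 0 0 0; 0 0 0.04 0 0 0; 0 0 0.04 0 0 0"

```text
time_s: 18.55
ee_pos: [0.4583, 0.1123, 0.0359]
eef_rot: [0.746, 0.666, -0.0, 0.0]
force: [-3.5, -0.4, 5.0]
opening: 0.0174
```

servo_tool:
  increments: "0 0 0 0 0 0; 0 0 0 0 0 0; 0 0 0 0 0 0; 0 0 0 0 0 0; 0 0 0 0 0 0; 0 0 0 0 0 0"
  hand: 4.5

```text
time_s: 19.15
ee_pos: [0.4584, 0.1123, 0.0359]
eef_rot: [0.746, 0.666, -0.0, 0.0]
force: [0.2, 0.3, -0.3]
opening: 0.0452
```

```bash
python3 f.py
```

```text
{'time_s': 19.15, 'ee_pos': [0.4584, 0.1123, 0.0359], 'eef_rot': [0.7463, 0.6656, -0.0004, 0.0002], 'force': [0.193, 0.2532, -0.3199], 'ft_torque': [-0.0151, -0.0993, 0.0192], 'opening': 0.0452}
push N -0.16 x' 0.4425
yaw -6.54474366017249 tilt [-8.e-04 -3.e-04 -1.e+00]
```

servo_tool:
  increments: "0 0 -1 0 0 0; 0 0 -3 0 0 0; 0 0 -6 0 0 0; 0 0 -10 0 0 0; 0 0 -14 0 0 0; -4 0 -16 0 0 0; -8 0 -16 0 0 0; -13 0 -16 0 0 0; -18 0 -16 0 0 0; -23 0 -16 0 0 0; -28 0 -16 0 0 0; -32 0 -16 0 0 0; -32 0 -16 0 0 0; -32 0 -16 0 0 0"

```text
time_s: 20.55
ee_pos: [0.4217, -0.2058, 0.1965]
eef_rot: [0.747, 0.665, -0.0, 0.0]
force: [1.0, -0.4, 0.1]
opening: 0.0449
```

```bash
python3 f.py; python3 -c "
from h import *
snap('scene','scene10');snap('top','top10')"; python3 gap.py scene10;python3 gap.py top10
```

```text
{'time_s': 20.55, 'ee_pos': [0.4217, -0.2058, 0.1965], 'eef_rot': [0.747, 0.6649, -0.0001, 0.0001], 'force': [1.005, -0.4274, 0.0819], 'ft_torque': [-0.0189, -0.0547, 0.027], 'opening': 0.0449}
push N -1.05 x' 0.4425
yaw -6.6539306850875 tilt [-4.e-04 -0.e+00 -1.e+00]
[0.6647 0.1934] gap mm 4.2 yrel 96.3 [368 233  18  16 215]
[0.6574 0.1331] gap mm 4.5 yrel 35.6 [343 245  19  16 230]
[0.6508 0.0714] gap mm 4.1 yrel -26.5 [317 258  20  17 239]
[ 6.426e-01 -2.000e-04] gap mm 4.0 yrel -98.5 [286 273  20  18 263]
[0.6648 0.194 ] gap mm 4.1 yrel 97.0 [274 208  15  14 171]
[0.658  0.1339] gap mm 4.0 yrel 36.4 [300 210  15  15 178]
[0.6508 0.0723] gap mm 4.2 yrel -25.6 [327 213  15  15 175]
[0.6424 0.0015] gap mm 4.4 yrel -96.9 [358 216  15  15 177]
```

View pics/top10.png

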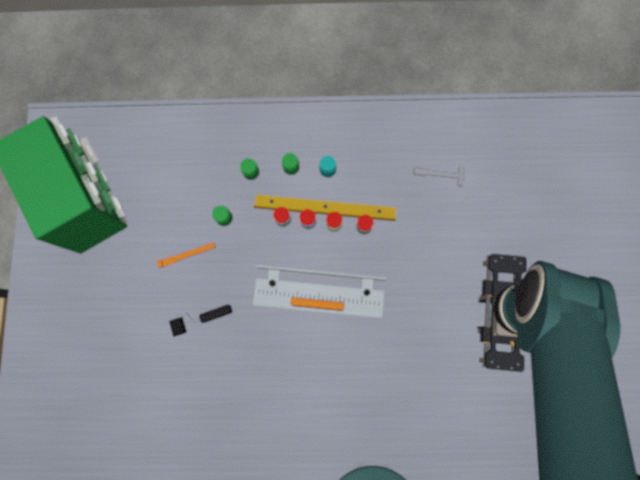

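View pics/scene10.png

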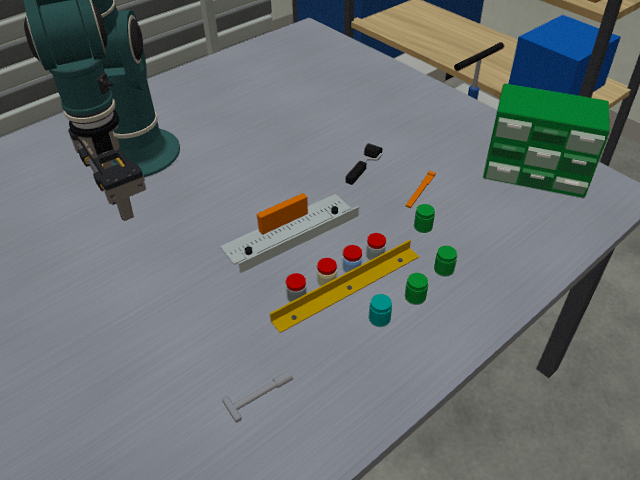

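Run:
```python
from h import *
a=load('scene8')['img'];b=load('scene10')['img'];o=load('scene0')['img'];t0=load('top0')['img'];t1=load('top10')['img']
g=lambda i:i[:,:,1].astype(np.float32)
for (x,y) in [(376,243),(352,256),(327,268),(296,284)]:
    # template on red channel of lid
    tp=a[y-14:y+4,x-13:x+13]; r=cv2.matchTemplate(b[y-20:y+10,x-19:x+19],tp,cv2.TM_CCOEFF_NORMED); i=np.unravel_index(r.argmax(),r.shape); iy,ix=i
    sub=lambda m,c,p:.5*(m-p)/(m-2*c+p)
    print('lid shift px',ix-6+sub(r[iy,ix-1],r[iy,ix],r[iy,ix+1]),iy-6+sub(r[iy-1,ix],r[iy,ix],r[iy+1,ix]),r.max())
for nm,p,q,boxes in(('scene',o,b,{'lever':(400,165,440,215),'roller':(340,140,390,190),'wrench':(215,365,300,425),'strip':(265,290,330,335)}),('top',t0,t1,{'lever':(150,238,220,272),'roller':(165,300,238,340),'wrench':(408,160,470,190)})):
    for k,(x0,y0,x1,y1) in boxes.items(): print(nm,k,'mean abs diff',cv2.absdiff(p[y0:y1,x0:x1],q[y0:y1,x0:x1]).mean().round(2))
cv2.imwrite('pics/k.png',cv2.resize(b[220:335,260:430],None,fx=4.6,fy=4.6,interpolation=cv2.INTER_CUBIC))
```

```text
lid shift px -0.08978165686130524 -0.0475146509706974 0.9026593
lid shift px -0.08901691436767578 -0.05540713667869568 0.9354746
lid shift px -0.1309632509946823 -0.05149922892451286 0.93184024
lid shift px -0.132470965385437 -0.08183901011943817 0.92742664
scene lever mean abs diff 1.64
scene roller mean abs diff 2.07
scene wrench mean abs diff 1.54
scene strip mean abs diff 4.99
top lever mean abs diff 4.24
top roller mean abs diff 4.32
top wrench mean abs diff 4.27
```

View pics/k.png

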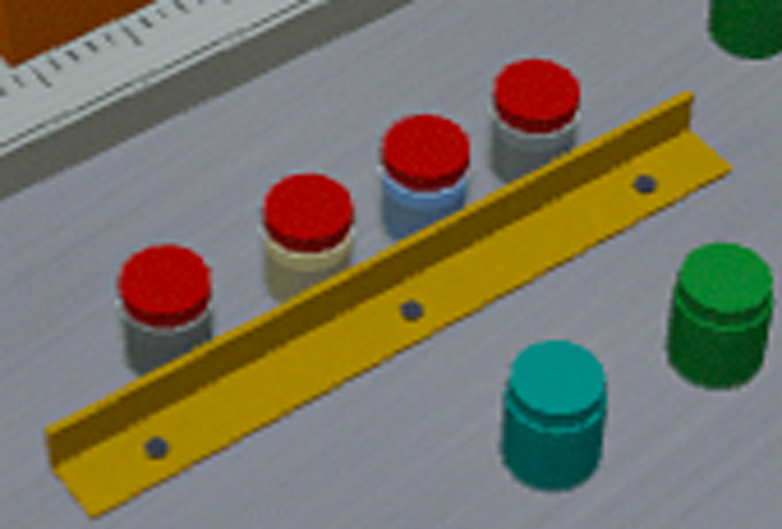

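The jars have not moved since the push (under 0.15 px) and are upright. The straightedge is released, and the bystanders show only picture noise against the first images. Handing in.

```bash
python3 -c "
from h import *
print(env.sign_off())"
```

```text
the job is handed in; nothing more can be done
None
```

The row of four red-lidded jars is pushed back against the yellow stop strip, and the job is handed in at about 21 s.

- **Push:** I carried the straightedge by its orange grip to the front of the row, turned it parallel to the strip and pushed all four jars back with the fence. The hand reading built up to 11–12.2 N and stayed there for over 0.8 s. The hand did not advance between about 4 N and 12 N, so the row was against the strip.
- **After the push:** I drew the straightedge straight back about 10 cm, laid it flat, let go and moved the arm clear.
- **Last checks:** The jars are upright, evenly lined up and have not moved since the push. The tyre lever, valve wrench and roller look unmoved against the first pictures.
- **One disagreement:** The cameras differ on where the strip's face is. Measured from the scene view, the jars are within about 1 mm of touching it. Measured from the top view, an apparent gap of about 4 mm remains. I put that down to calibration error and trusted the force evidence.
- **Fence on the shelf:** During the push the front of the fence may also have pressed lightly on the shelf, by 3–4 N at most. A small part of the 12 N may have gone into that friction instead of the jars.

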